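# Sort the joiner's carry tray

## Task

Sort the joiner's plywood carry tray so that each of its four things sits flat on the floor of the pocket cut for it: the hole saw in the round one, the dark tapping block in the small rectangular one, the tape measure in the nearly square one and the sanding block from the bench in the long one. The hole saw and the tapping block have been put back in each other's pockets and the tape measure lies in the sanding block's, so change them over by way of a free spot. Keep the hole saw upright on its teeth all the time and leave the pale wood offcut on the bench where it lies.

Things in the scene. Friction and masses are not known exactly. Their poses are not given: they have to be found in the camera images.
- hole_saw_center (a point): Dark steel hole saw standing on its teeth: round cup 50 mm diameter, 44 mm high, on top a 21 mm boss and an 11 mm arbor up to 70 mm. Point on its axis, 35 mm above the teeth; z up. 0.16 kg. Grip round the cup. Starts in the tapping block's pocket.
- tapping_block_center (a point): Centre of the small dark-stained wooden tapping block, 38 (x) x 62 (y) x 28 mm (z), half-way up (14 mm above its underside); z up. Light, 0.03 kg. Grip it across the 38 mm. Starts in the hole saw's round pocket.
- tape_measure_center (a point): Centre of the yellow and black tape measure lying on its side, 62 (x) x 73 (y) x 32 mm (z), half-way up (16 mm above its underside); z up. 0.24 kg. Grip it across the 62 mm. Starts in the sanding block's pocket.
- sanding_block_center (a point): Centre of the cork-brown sanding block with a thin red-brown sole, 53 (x) x 97 (y) x 26 mm (z), half-way up (13 mm above its underside); z up. Light, loose on the bench right of the drawings. Grip it across the 53 mm. Behind it (x over 0.6 m, y below -0.25 m) stands a stack of boards 0.28 m high; right of it (near x 0.27, y -0.59) an open carton 0.12 m high.
- insert_holesaw: Fixed plywood insert board, 96 (x) x 124 (y) x 12 mm, one of four, two by two in the tray, in any order. Origin: centre of its underside, z up. Pocket centred on it, grey floor 4 mm above the origin, 8 mm deep: round, 80 mm diameter, no notches, for the hole saw. The tray's two end cheeks stand 28 mm above the bench.
- insert_tapping: Fixed plywood insert board, 96 (x) x 124 (y) x 12 mm, one of four, two by two in the tray, in any order. Origin: centre of its underside, z up. Pocket centred on it, grey floor 4 mm above the origin, 8 mm deep: rectangle 58 (x) x 82 mm (y), for the tapping block. In the middle of its two y-parallel walls a 36 mm wide finger notch goes through the board's edge, down to the floor.
- insert_measure: Fixed plywood insert board, 96 (x) x 124 (y) x 12 mm, one of four, two by two in the tray, in any order. Origin: centre of its underside, z up. Pocket centred on it, grey floor 4 mm above the origin, 8 mm deep: nearly square, 78 (x) x 89 mm (y), for the tape measure. In the middle of its two y-parallel walls a 40 mm wide finger notch goes through the board's edge, down to the floor. Empty at the start.
- insert_sanding: Fixed plywood insert board, 96 (x) x 124 (y) x 12 mm, one of four, two by two in the tray, in any order. Origin: centre of its underside, z up. Pocket centred on it, grey floor 4 mm above the origin, 8 mm deep: the longest, 71 (x) x 115 mm (y), for the sanding block. In the middle of its two y-parallel walls a 40 mm wide finger notch goes through the board's edge, down to the floor.
- wood_offcut_center (a point): Centre of a pale wood offcut on the bench, 45 (x) x 75 (y) x 28 mm (z), paler and shorter than the sanding block; loose, to be left alone.
Mind the look-alikes: they are no part of the job. Of the things that look like the part that bears tapping_block_center, the larger one is meant.

How it is judged:
By the outcome, as a careful person would: the job done as asked, in the order asked, and still so for the second after the job is handed in, with the robot touching nothing.
It also fails if it takes over 125 s, if anything falls off the work surface, if the arm or the gripper's body presses on something with over 40 N, if the wrist force passes 120 N, or if a joint passes its speed limit or range.

## Robot

A 6-joint arm with a two-finger parallel gripper is mounted at the origin on a cart in front of the work surface, level with it; the furniture and walls round the work are solid. World frame = base frame: x ahead of the robot, y to its left, z up, the work surface at z = 0. Lengths are in mm, angles in rad, forces in N, time in s.
With the tool pointing down it reaches from about 350 to 775 mm from the base axis. Payload 7.3 kg.
Tool frame: the origin (TCP) lies at the very end of the fingers, on their centre line; the grasp point (between the pads) lies bot.grasp_offset behind it (bot.grasp_offset is the distance from the TCP to the grasp point, in mm); z points along the fingers, y is the line along which they close (so a half turn about z gives the same grasp; the last joint's range is limited). The gripper opens to 92 mm and grips with 3 to 60 N. Pads are 19 mm wide; open, the fingers measure 130 mm over their backs; the gripper's body (75 mm by 190 mm) begins 47 mm behind the grasp point.
Start: joints at [-1.376, 0.342, 1.524, -0, 1.275, -0.146], TCP at [175.499, -494.818, 226.741] pointing down, gripper open.
Joint ranges: [-2.53, 2.53], [-0.77, 2.02], [0.04, 2.7], [-1, 4.14], [0.28, 2.66], [-3.11, 3.11]. Speed limits (rad/s): [2.57, 2.57, 3.14, 3.14, 3.14, 3.14].

## Interface

Orientations are given as [roll, pitch, yaw] about the fixed x, y, z axes, in that order (R = Rz(yaw) Ry(pitch) Rx(roll)).
In Python, from plant import bot gives the robot as it stands. The module is installed in compiled form; this text tells all that it offers.
- The arm moves only by the shell command python3 -m handwheel 'ROWS'. ROWS is JSON, a list of rows, each an object of numbers: "claw": the finger opening in mm, from 0 to 91.8; "dx", "dy", "dz": the shift along the tool's x, y, z in mm; "rx", "ry", "rz": the turn, a rotation vector about the tool's x, y, z in rad. A call has 1 to 10 rows; each row shifts and turns the commanded pose from where the row before left it, along the tool's axes as they then stand; what a row does not reach is not made up. A row lasts 1/10 s, in which the tool goes at most 50 mm and 8.59 degrees, less where a joint would pass 70% of its speed; a pose out of reach is approached as far as the arm can. A call is refused whole if a number of a shift passes 50 or a number of a turn 0.15, either way. A call with a gripper value outside its range is refused whole. The fingers move at their own pace and stop on an object; the grip force is fixed at half the most. Time passes only in rows, so rows that do not move let the fingers close. It gives the time, the measured TCP pose, the force and the opening at its end, in the units of the state.
- bot.get_obs(): the state, without advancing time (a new reading comes with each control period).
- bot.capture(name): name is "scene" or "top" or "wrist"; returns a dict with "frame" (400x640x3 uint8, red, green, blue), "camera_matrix" (3x3 intrinsics, pixels), "k1" (the pictures are not rectified: a ray, as slopes to the right and down, at radius r is drawn at 1 + k1 r^2 times it, then the intrinsics apply), "view" (4x4, takes a point from world to camera coordinates); the wrist camera has in their place "mount" (4x4, takes a point from camera to tool coordinates, whose origin is the TCP and whose axes are the flange's). Camera axes: x right, y down, z forward; pixel columns grow to the right and rows downward; lengths in mm; the calibration is good to about 2 mm. A picture is of the moment at which its call begins: read the wrist's pose just before it. There is no depth.
- bot.close_job(): hands the job in, once; it reports no verdict.
The state is a dict: "time": time; "joint_positions": joint angles; "dq": joint speeds; "tau": joint torques, N m; "tool_pos": TCP position; "tcp_rot": TCP orientation; "contact_force": force on the tool from outside, world axes, zero at the start; "moment": the same for the moment, N m; "grip_width": finger opening in mm.
Only numpy, scipy, OpenCV 4.12 (cv2) and the standard library are available. Lean on these libraries where they do the work, as an engineer would, in place of code of your own. Each camera call takes 0.05 s, during which the arm holds its last target. There are 200 camera calls.

## Working session

There is one attempt and no reset: what is moved stays moved. The work goes in short steps, Python scripts to look and compute and a shell command to move; the robot and the scene stay as the last step left them, time stands still between calls to the robot, and variables do not carry over. Pictures are saved under pics/ and viewed, on a budget of 14 in all, crops included, one or two more only if the job needs it, and the job is handed in when it is done.

```bash
mkdir -p pics; cat > h.py <<'E'
import numpy as np, cv2
from plant import bot
from scipy.spatial.transform import Rotation as R
def save(n,f): cv2.imwrite('pics/'+n+'.png', f[:,:,::-1])
def cam(name):
    o=bot.get_obs(); c=bot.capture(name)
    if name=='wrist':
        T=np.eye(4);T[:3,:3]=R.from_euler('xyz',o['tcp_rot']).as_matrix();T[:3,3]=o['tool_pos']
        V=np.linalg.inv(T@np.array(c['mount']))
    else: V=np.array(c['view'])
    np.savez('last_'+name+'.npz',V=V,K=c['camera_matrix'],k1=c['k1'],f=c['frame'])
    return c['frame']
def pt(name,px,z):
    d=np.load('last_'+name+'.npz');V=d['V'];K=d['K']
    p=np.array([(px[0]-K[0,2])/K[0,0],(px[1]-K[1,2])/K[1,1]]);q=p.copy()
    for _ in range(20): q=p/(1+d['k1']*(q@q))
    C=np.linalg.inv(V);r=C[:3,:3]@np.array([*q,1]);o=C[:3,3]
    return (o+r*(z-o[2])/r[2]).round(1)
def proj(name,P):
    d=np.load('last_'+name+'.npz');V=d['V'];K=d['K']
    c=V[:3,:3]@np.array(P)+V[:3,3];q=c[:2]/c[2];q=q*(1+d['k1']*(q@q))
    return (K[0,0]*q[0]+K[0,2],K[1,1]*q[1]+K[1,2])
E
python3 - <<'E'
from h import *
f=cam('top'); g=cam('scene'); w=cam('wrist')
save('top',f);save('scene',g);save('wrist',w)
print(bot.get_obs(),bot.grasp_offset)
E
```

```text
{'time': 0.15, 'joint_positions': array([-1.37599584e+00,  3.42549232e-01,  1.52474898e+00, -1.87687241e-05,
        1.27538727e+00, -1.46014984e-01]), 'dq': array([-0.00128261, -0.00100987, -0.00271186, -0.00059219, -0.00016939,
       -0.00022398]), 'tau': array([ 8.56354382e-04, -4.31468332e+01, -2.44351995e+01,  7.17631378e-02,
        5.37288201e-02, -7.84313534e-05]), 'tool_pos': array([ 175.4376618 , -494.52292184,  226.22855673]), 'tcp_rot': array([-3.14050884e+00, -1.41244902e-04,  3.40820873e-01]), 'contact_force': array([ 0.32674747, -0.06089714,  0.03944527]), 'moment': array([ 0.04487091, -0.00670269,  0.01492026]), 'grip_width': 91.7526911763103} 18.8
```

View pics/top.png

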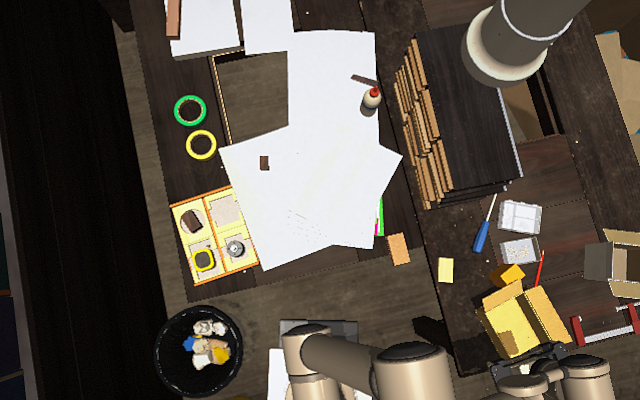

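View pics/scene.png

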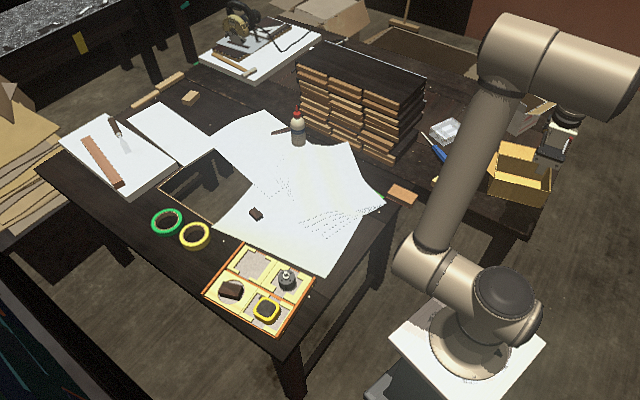

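The top picture shows the tray around (215,240): the tapping block at (192,221), the empty pocket at (224,209), the tape at (203,259) and the hole saw at (236,248). The candidates are:
- **Tapping block:** the block in the tray at (192,221), or the smaller one on the drawings at (264,162).
- **Sanding block:** the brown one at (398,249), or the pale offcut at (445,270).

By the description I choose the one in the tray and the brown one. One close crop will check both.

```bash
python3 - <<'E'
from h import *
f=np.load('last_top.npz')['f']
a=cv2.resize(f[180:290,155:275],None,fx=5,fy=5,interpolation=cv2.INTER_CUBIC)[:560]
b=cv2.resize(f[225:290,375:465],None,fx=2.1,fy=2.1,interpolation=cv2.INTER_CUBIC)
c=np.zeros((560,800,3),np.uint8);c[:a.shape[0],:600]=a[:560];c[:b.shape[0],600:600+b.shape[1]]=b
save('crop',c)
for n,p,z in [('corner',(171,205),12),('corner',(231,187),12),('corner',(259,264),12),('corner',(194,285),12),('tap',(192,221),30),('hs',(236,248),40),('tape',(203,259),36),('sand',(398,249),26),('off',(445,270),28),('small',(264,162),10)]:print(n,pt('top',p,z))
d=np.load('last_top.npz');print(np.linalg.inv(d['V']).round(2))
E
```

```text
corner [585.1 489.5  12. ]
corner [649.4 302.2  12. ]
corner [406.1 200.7  12. ]
corner [335.7 399.5  12. ]
tap [533.9 414.4  30. ]
hs [452.9 270.6  40. ]
tape [416.4 370.9  36. ]
sand [ 464.7 -235.2   26. ]
off [ 403.2 -382.6   28. ]
small [735.7 200.3  10. ]
[[ 3.0000e-02 -9.9000e-01  1.4000e-01  3.9128e+02]
 [-1.0000e+00 -3.0000e-02 -2.0000e-02  3.0190e+01]
 [ 2.0000e-02 -1.4000e-01 -9.9000e-01  1.4012e+03]
 [ 0.0000e+00  0.0000e+00  0.0000e+00  1.0000e+00]]
```

View pics/crop.png

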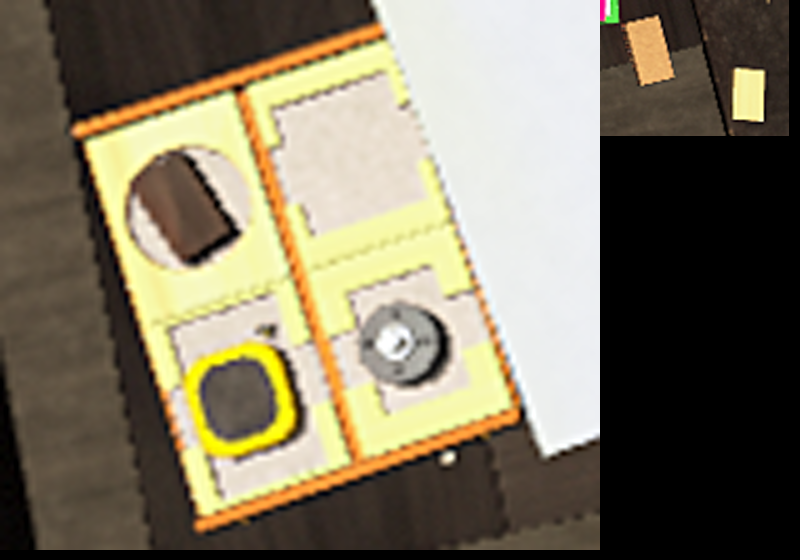

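The tray lies at about 20° yaw, with its corners 265 x 200 mm apart, which fits the given sizes. Pockets: round far-left, measure (empty) far-right, sanding near-left, tapping near-right. The crop confirms both choices: the dark tapping block sits in the round pocket, and the brown block is longer than the pale one.

```bash
cat >> h.py <<'E'
def go(t,p=None,rot=None):
    o=bot.get_obs() if p is None else {'tool_pos':p,'tcp_rot':rot}
    M=R.from_euler('xyz',o['tcp_rot']).as_matrix()
    return (M.T@(np.array(t)-o['tool_pos'])).round(1)
E
python3 - <<'E'
from h import *
print(np.array(bot.capture('wrist')['mount']).round(2))
o=bot.get_obs()
print(go([450,-220,227]),go([450,240,227],[450,-220,227],o['tcp_rot']))
E
```

```text
[[  -0.     -0.96   -0.29   77.14]
 [   1.     -0.      0.      1.31]
 [  -0.     -0.29    0.96 -158.87]
 [   0.      0.      0.      1.  ]]
[ 350.5 -167.    -0.5] [ 1.538e+02 -4.335e+02  4.000e-01]
```

```bash
python3 -m handwheel '[{"claw":91,"dx":39,"dy":-18.5},{"claw":91,"dx":39,"dy":-18.5},{"claw":91,"dx":39,"dy":-18.5},{"claw":91,"dx":39,"dy":-18.5},{"claw":91,"dx":39,"dy":-18.5},{"claw":91,"dx":39,"dy":-18.5},{"claw":91,"dx":39,"dy":-18.5},{"claw":91,"dx":39,"dy":-18.5},{"claw":91,"dx":38,"dy":-18.5},{"claw":91}]'
python3 - <<'E'
from h import *
save('w1',cam('wrist'));o=bot.get_obs();print(o['tool_pos'],o['tcp_rot'])
print(go([440,260,227]))
E
```

```text
[ 175.45617645 -494.65413138  226.41675562] [-3.14095244e+00 -5.92606736e-05  3.40806619e-01]
[ 5.016e+02 -6.228e+02 -2.000e-01]invalid input at $[0]: expected keys claw, dx, dy, dz, rx, ry, rz
```

View pics/w1.png

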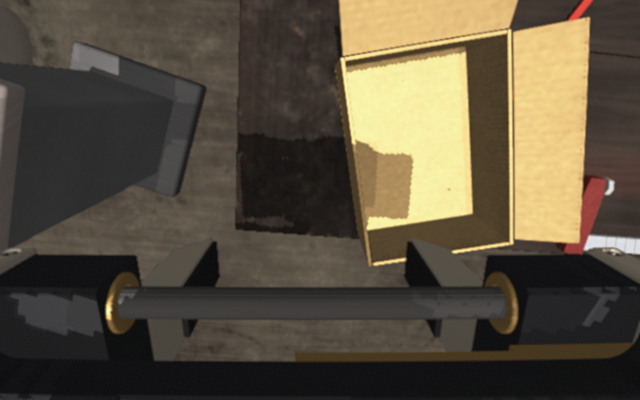

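The call was refused because every row needs all its keys, so the arm has not moved. The view shows only the carton at (430,150) between the fingers at (200,290) and (425,290).

```bash
python3 -m handwheel '[{"claw":91,"dx":39,"dy":-18.5,"dz":0,"rx":0,"ry":0,"rz":0},{"claw":91,"dx":39,"dy":-18.5,"dz":0,"rx":0,"ry":0,"rz":0},{"claw":91,"dx":39,"dy":-18.5,"dz":0,"rx":0,"ry":0,"rz":0},{"claw":91,"dx":39,"dy":-18.5,"dz":0,"rx":0,"ry":0,"rz":0},{"claw":91,"dx":39,"dy":-18.5,"dz":0,"rx":0,"ry":0,"rz":0},{"claw":91,"dx":39,"dy":-18.5,"dz":0,"rx":0,"ry":0,"rz":0},{"claw":91,"dx":39,"dy":-18.5,"dz":0,"rx":0,"ry":0,"rz":0},{"claw":91,"dx":39,"dy":-18.5,"dz":0,"rx":0,"ry":0,"rz":0},{"claw":91,"dx":38,"dy":-18.5,"dz":0,"rx":0,"ry":0,"rz":0},{"claw":91,"dx":0,"dy":0,"dz":0,"rx":0,"ry":0,"rz":0}]'
python3 - <<'E'
from h import *
save('w2',cam('wrist'));o=bot.get_obs();print(o['tool_pos'],o['tcp_rot'])
print(go([440,260,227]))
E
```

```text
time: 1.25
tool_pos: [452.3, -217.4, 226.6]
tcp_rot: [-3.141, -0.001, 0.346]
contact_force: [0.2, -0.5, -0.5]
grip_width: 91.1
[ 450.84223282 -219.08388265  226.48907513] [-3.14133810e+00  1.26924755e-04  3.45162615e-01]
[ 1.519e+02 -4.545e+02 -4.000e-01]
```

View pics/w2.png

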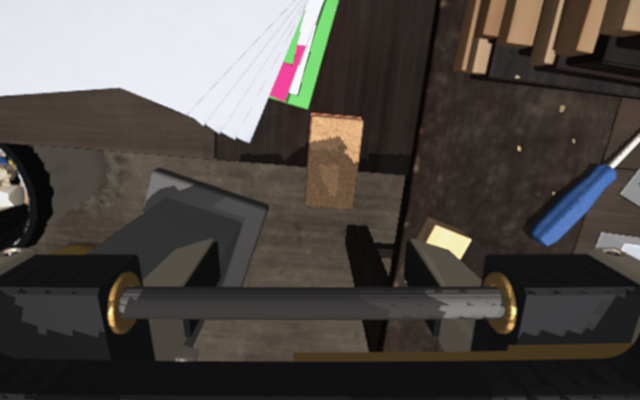

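The brown sanding block's top has corners at about (311,115), (363,117), (356,208), (306,206), and it overhangs the bench's front edge at row 160. The pale offcut is at (448,240).

```bash
python3 - <<'E'
from h import *
P=[pt('wrist',p,26)[:2] for p in [(311,115),(363,117),(356,208),(306,206)]]
print(P,sum(P)/4)
P=np.array(P)
for a,b in [(0,1),(1,2),(2,3),(3,0)]: d=P[b]-P[a];print(np.linalg.norm(d),np.degrees(np.arctan2(d[1],d[0])))
E
python3 -m handwheel '[{"claw":91,"dx":14,"dy":-45,"dz":0,"rx":0,"ry":0,"rz":0},{"claw":91,"dx":14,"dy":-45,"dz":0,"rx":0,"ry":0,"rz":0},{"claw":91,"dx":14,"dy":-45,"dz":0,"rx":0,"ry":0,"rz":0},{"claw":91,"dx":14,"dy":-45,"dz":0,"rx":0,"ry":0,"rz":0},{"claw":91,"dx":14,"dy":-45,"dz":0,"rx":0,"ry":0,"rz":0},{"claw":91,"dx":14,"dy":-45,"dz":0,"rx":0,"ry":0,"rz":0},{"claw":91,"dx":14,"dy":-45,"dz":0,"rx":0,"ry":0,"rz":0},{"claw":91,"dx":14,"dy":-45,"dz":0,"rx":0,"ry":0,"rz":0},{"claw":91,"dx":14,"dy":-45,"dz":0,"rx":0,"ry":0,"rz":0},{"claw":91,"dx":14,"dy":-45,"dz":0,"rx":0,"ry":0,"rz":0}]'
```

```text
[array([ 506. , -199.1]), array([ 521.6, -248.3]), array([ 431.1, -276.9]), array([ 415.3, -226. ])] [ 468.5   -237.575]
51.61395160225578 -72.4075754378184
94.91159044078861 -162.46231258896373
53.295872260429306 107.2449998907796
94.60496815706878 16.519416013614254
time: 2.3
tool_pos: [431.3, 250.6, 226.8]
tcp_rot: [3.141, -0.0, 0.339]
contact_force: [1.2, -0.9, 0.1]
grip_width: 91.1
```

```bash
python3 -m handwheel '[{"claw":91,"dx":0,"dy":-15,"dz":0,"rx":0,"ry":0,"rz":0},{"claw":91,"dx":0,"dy":-15,"dz":0,"rx":0,"ry":0,"rz":0},{"claw":91,"dx":0,"dy":0,"dz":0,"rx":0,"ry":0,"rz":0}]'
python3 - <<'E'
from h import *
save('w3',cam('wrist'));o=bot.get_obs();print(o['tool_pos'],o['tcp_rot'])
E
```

```text
time: 2.6
tool_pos: [421.0, 278.5, 226.5]
tcp_rot: [3.141, 0.0, 0.342]
contact_force: [-0.1, -0.1, -0.4]
grip_width: 91.2
[421.33382949 277.66498236 226.52341061] [3.14101236e+00 4.00500210e-04 3.41260529e-01]
```

View pics/w3.png

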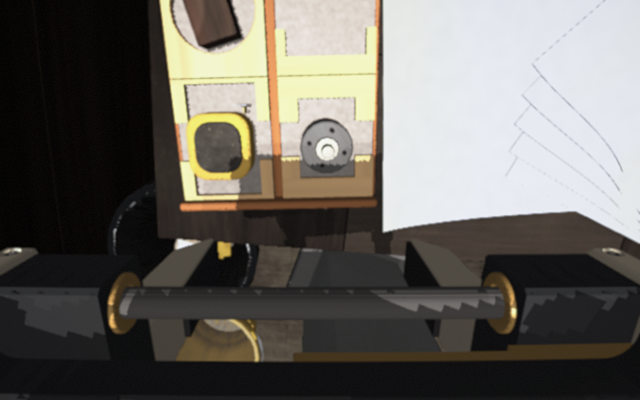

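The wrist picture shows the tape at (220,147), the hole saw at (327,148), the board seam on row 77 and the middle rail at (271,77). The far half is cut off, so I move over the tape and look once more.

```bash
python3 - <<'E'
from h import *
for n,p,z in [('tapeC',(220,147),36),('tL',(188,146),36),('tR',(252,146),36),('tT',(220,113),36),('tB',(220,181),36),('saw arbor',(327,148),74),('saw cup',(327,146),48),('seam mid',(271,77),12),('seam R',(377,75),12),('seamL',(168,78),12)]: print(n,pt('wrist',p,z))
t=pt('wrist',(220,147),36); print(go([t[0],t[1],226]))
E
python3 -m handwheel '[{"claw":91,"dx":25,"dy":-35,"dz":-10,"rx":0,"ry":0,"rz":0},{"claw":91,"dx":25,"dy":-35,"dz":-10,"rx":0,"ry":0,"rz":0},{"claw":91,"dx":0,"dy":0,"dz":-10,"rx":0,"ry":0,"rz":0},{"claw":91,"dx":0,"dy":0,"dz":0,"rx":0,"ry":0,"rz":0}]'
python3 - <<'E'
from h import *
save('w4',cam('wrist'));o=bot.get_obs();print(o['tool_pos'],o['tcp_rot'])
E
```

```text
tapeC [416.1 371.   36. ]
tL [406.6 401.2  36. ]
tR [427.6 341.4  36. ]
tT [447.8 379.7  36. ]
tB [382.8 361.8  36. ]
saw arbor [455.1 274.6  74. ]
saw cup [453.6 272.8  48. ]
seam mid [495.4 346.1  12. ]
seam R [532.6 247.   12. ]
seamL [460.4 443.6  12. ]
[ 26.3 -89.7   0.5]
time: 3.05
tool_pos: [446.2, 360.2, 257.5]
tcp_rot: [3.141, -0.002, 0.34]
contact_force: [-0.1, 0.4, 0.2]
grip_width: 90.7
[445.64175093 359.55919259 256.81140621] [ 3.14090229e+00 -3.12365907e-04  3.39642203e-01]
```

View pics/w4.png

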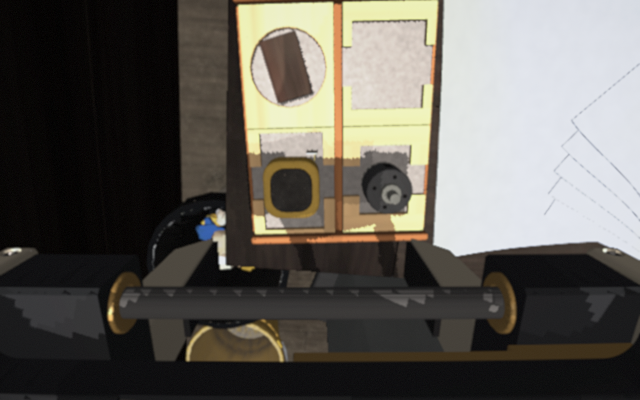

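This shows the whole tray:
- Round pocket centre at (288,66)
- Measure pocket at (388,63)
- Seam cross at (338,126)
- Tape centre at (292,188)
- Hole saw arbor tip at (392,195)
- Tapping block around (286,68)

```bash
python3 - <<'E'
from h import *
q=lambda p,z:pt('wrist',p,z)[:2]
m=q((338,126),12);r=q((434,124),12);l=q((246,129),12);ft=q((338,4),12);nb=q((339,233),12)
print('seam',m,r,l,'far/near',ft,nb)
for a,b in [(l,r),(nb,ft)]: d=b-a;print(np.linalg.norm(d),np.degrees(np.arctan2(d[1],d[0])))
print('round',q((288.5,65.5),12))
print('measure', [q(p,12) for p in [(350,19),(426,19),(425,107),(350,107)]])
print('tape',q((291.5,187.5),36),'saw',q((392,195),74), q((387,187),48))
a=np.radians(20);ux=np.array([np.sin(a),-np.cos(a)]);uy=np.array([np.cos(a),np.sin(a)])
for n,i,j in [('round',-1,1),('meas',1,1),('sand',-1,-1),('tap',1,-1)]:
    c=m+ux*i*51+uy*j*62; print(n,c.round(1),proj('wrist',[*c,12]))
f=np.load('last_wrist.npz')['f']
save('c4',cv2.resize(f[0:245,225:445],None,fx=2.4,fy=2.4,interpolation=cv2.INTER_CUBIC))
E
```

```text
seam [496.4 344.6] [534.6 243.5] [459.  441.1] far/near [612.6 388.1] [376.1 298. ]
211.56823958240994 -69.06359449385955
253.0815283658608 20.8554654733256
round [538.7 417.2]
measure [array([603.5, 371.4]), array([630.3, 296.7]), array([548.2, 260.8]), array([520.2, 339.4])]
tape [417.8 372. ] saw [454.1 275.5] [455.6 275.8]
round [537.2 413.7] (np.float64(291.14511574089056), np.float64(68.05473959865114))
meas [572.1 317.9] (np.float64(385.92258960497605), np.float64(67.16993773542228))
sand [420.7 371.3] (np.float64(293.9299023317344), np.float64(180.25032824215992))
tap [455.6 275.5] (np.float64(380.9368463275609), np.float64(179.3502442527296))
```

View pics/c4.png

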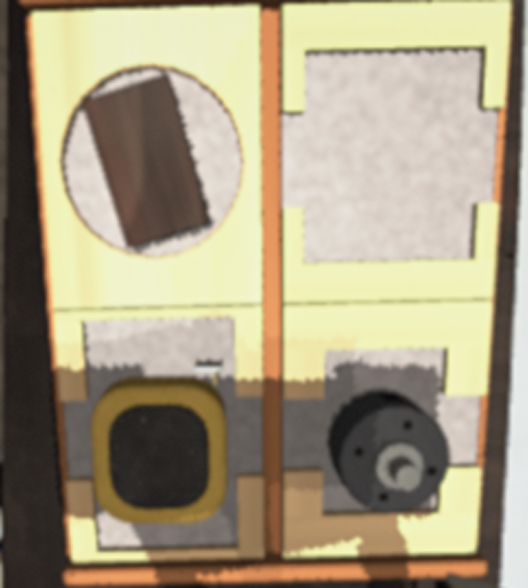

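```bash
python3 - <<'E'
from h import *
q=lambda p,z:pt('wrist',(p[0]/2.4+225,p[1]/2.4),z)[:2]
def quad(n,ps,z):
    P=np.array([q(p,z) for p in ps]);e=np.roll(P,-1,0)-P
    print(n,P.mean(0).round(1),np.linalg.norm(e,axis=1).round(1),np.degrees(np.arctan2(e[:,1],e[:,0])).round(1))
quad('meas',[(305,48),(483,48),(475,262),(302,262)],12)
quad('tap',[(327,350),(445,350),(437,512),(323,514)],12)
quad('sand',[(83,319),(235,319),(240,547),(98,550)],12)
print('round',q((152,160),12))
quad('tblock',[(83,100),(165,70),(210,225),(130,250)],32)
quad('tape',[(92,380),(225,378),(225,522),(97,524)],36)
print('saw boss',q((405,470),74),'cup?',q((395,458),48))
print(go([418,371.5,100]),go([418,371.5,14]))
E
```

```text
meas [574.1 316.2] [77.6 90.8 80.3 90.5] [ -70.3 -158.   109.6   20.2]
tap [455.5 270.8] [56.3 81.5 57.4 82.4] [ -70.5 -158.9  110.5   20.3]
sand [417.8 371. ] [ 71.4 114.7  72.4 116.3] [ -70.6 -158.8  110.7   20.7]
round [537.6 417. ]
tblock [534.9 417. ] [36.4 64.8 36.5 63.6] [ -52.  -143.9  126.1   36. ]
tape [416.6 371.5] [60.1 68.7 60.8 68.9] [ -69.8 -160.3  110.3   19.1]
saw boss [453.9 273.5] cup? [452.6 271.5]
[-22.1 -20.6 156.8] [-22.2 -20.6 242.8]
```

The measured pocket and block sizes match the given ones within about 3 mm, and the tray yaw is 20.5°. Tape first: descend on it, close and lift.

```bash
python3 -m handwheel '[{"claw":91,"dx":-23,"dy":-20,"dz":20,"rx":0,"ry":0,"rz":-0.017},{"claw":91,"dx":0,"dy":0,"dz":45,"rx":0,"ry":0,"rz":0},{"claw":91,"dx":0,"dy":0,"dz":45,"rx":0,"ry":0,"rz":0},{"claw":91,"dx":0,"dy":0,"dz":45,"rx":0,"ry":0,"rz":0},{"claw":91,"dx":0,"dy":0,"dz":40,"rx":0,"ry":0,"rz":0},{"claw":91,"dx":0,"dy":0,"dz":25,"rx":0,"ry":0,"rz":0},{"claw":91,"dx":0,"dy":0,"dz":0,"rx":0,"ry":0,"rz":0}]'; python3 -c "
from h import *
print(go([417,371.5,12]))"
```

```text
time: 3.8
tool_pos: [414.4, 368.7, 33.2]
tcp_rot: [3.139, 0.008, 0.356]
contact_force: [-0.4, 0.0, 0.9]
grip_width: 91.1
[ 3.6 -1.8 21.2]
```

```bash
python3 -m handwheel '[{"claw":91,"dx":3.5,"dy":-2,"dz":12,"rx":0,"ry":0,"rz":0},{"claw":91,"dx":0,"dy":0,"dz":12,"rx":0,"ry":0,"rz":0},{"claw":55,"dx":0,"dy":0,"dz":0,"rx":0,"ry":0,"rz":0},{"claw":50,"dx":0,"dy":0,"dz":0,"rx":0,"ry":0,"rz":0},{"claw":50,"dx":0,"dy":0,"dz":0,"rx":0,"ry":0,"rz":0},{"claw":50,"dx":0,"dy":0,"dz":0,"rx":0,"ry":0,"rz":0},{"claw":50,"dx":0,"dy":0,"dz":0,"rx":0,"ry":0,"rz":0}]'
```

```text
time: 4.5
tool_pos: [419.5, 375.4, 13.3]
tcp_rot: [3.142, -0.001, 0.358]
contact_force: [-0.0, -1.1, 2.7]
grip_width: 61.0
```

```bash
python3 -m handwheel '[{"claw":50,"dx":0,"dy":0,"dz":-20,"rx":0,"ry":0,"rz":0},{"claw":50,"dx":0,"dy":0,"dz":-35,"rx":0,"ry":0,"rz":0},{"claw":50,"dx":0,"dy":0,"dz":-35,"rx":0,"ry":0,"rz":0},{"claw":50,"dx":30,"dy":25,"dz":0,"rx":0,"ry":0,"rz":0},{"claw":50,"dx":35,"dy":27,"dz":0,"rx":0,"ry":0,"rz":0},{"claw":50,"dx":35,"dy":27,"dz":0,"rx":0,"ry":0,"rz":0},{"claw":50,"dx":25,"dy":25,"dz":0,"rx":0,"ry":0,"rz":0},{"claw":50,"dx":0,"dy":0,"dz":0,"rx":0,"ry":0,"rz":0},{"claw":50,"dx":0,"dy":0,"dz":0,"rx":0,"ry":0,"rz":0}]'; python3 -c "
from h import *
print(bot.get_obs()['tool_pos'],go([576,316.5,15]))"
```

```text
time: 5.4
tool_pos: [572.4, 320.9, 101.6]
tcp_rot: [-3.141, 0.002, 0.356]
contact_force: [-0.7, 0.2, -2.7]
grip_width: 61.1
[572.41333821 320.86091028 101.64606144] [ 2.   5.4 86.6]
```

```bash
python3 -m handwheel '[{"claw":50,"dx":2,"dy":5,"dz":35,"rx":0,"ry":0,"rz":0},{"claw":50,"dx":0,"dy":0,"dz":30,"rx":0,"ry":0,"rz":0},{"claw":50,"dx":0,"dy":0,"dz":12,"rx":0,"ry":0,"rz":0},{"claw":50,"dx":0,"dy":0,"dz":5,"rx":0,"ry":0,"rz":0},{"claw":50,"dx":0,"dy":0,"dz":4,"rx":0,"ry":0,"rz":0},{"claw":50,"dx":0,"dy":0,"dz":0,"rx":0,"ry":0,"rz":0},{"claw":50,"dx":0,"dy":0,"dz":0,"rx":0,"ry":0,"rz":0}]'
```

```text
time: 6.1
tool_pos: [577.0, 318.0, 18.0]
tcp_rot: [3.142, -0.002, 0.358]
contact_force: [-0.2, 1.0, -2.3]
grip_width: 60.9
```

```bash
python3 -m handwheel '[{"claw":50,"dx":-1,"dy":1,"dz":4,"rx":0,"ry":0,"rz":0},{"claw":50,"dx":0,"dy":0,"dz":0.5,"rx":0,"ry":0,"rz":0},{"claw":91,"dx":0,"dy":0,"dz":0,"rx":0,"ry":0,"rz":0},{"claw":91,"dx":0,"dy":0,"dz":0,"rx":0,"ry":0,"rz":0},{"claw":91,"dx":0,"dy":0,"dz":0,"rx":0,"ry":0,"rz":0},{"claw":91,"dx":0,"dy":0,"dz":-25,"rx":0,"ry":0,"rz":0},{"claw":91,"dx":0,"dy":0,"dz":-45,"rx":0,"ry":0,"rz":0},{"claw":91,"dx":-20,"dy":-35,"dz":-30,"rx":0,"ry":0,"rz":0},{"claw":91,"dx":-20,"dy":-35,"dz":0,"rx":0,"ry":0,"rz":0},{"claw":91,"dx":0,"dy":0,"dz":0,"rx":0,"ry":0,"rz":0}]'; python3 -c "
from h import *
print(bot.get_obs()['tool_pos'],go([535,417,14]))"
```

```text
time: 7.1
tool_pos: [510.7, 370.8, 113.4]
tcp_rot: [-3.14, -0.001, 0.362]
contact_force: [-0.2, -0.8, 0.8]
grip_width: 90.8
[510.65833025 370.83540103 113.38100678] [ 39.1 -34.4  99.5]
```

```bash
python3 -m handwheel '[{"claw":64,"dx":36,"dy":-34,"dz":0,"rx":0,"ry":0,"rz":0},{"claw":64,"dx":3,"dy":0,"dz":0,"rx":0,"ry":0,"rz":-0.14},{"claw":64,"dx":0,"dy":0,"dz":25,"rx":0,"ry":0,"rz":-0.13},{"claw":64,"dx":0,"dy":0,"dz":30,"rx":0,"ry":0,"rz":0},{"claw":64,"dx":0,"dy":0,"dz":20,"rx":0,"ry":0,"rz":0},{"claw":64,"dx":0,"dy":0,"dz":0,"rx":0,"ry":0,"rz":0},{"claw":64,"dx":0,"dy":0,"dz":0,"rx":0,"ry":0,"rz":0}]'; python3 - <<'E'
from h import *
print(go([535,417,15]))
save('w5',cam('wrist'))
E
```

```text
time: 7.8
tool_pos: [538.9, 413.0, 36.9]
tcp_rot: [3.141, 0.001, 0.627]
contact_force: [0.5, -0.1, 0.9]
grip_width: 63.7
[-0.7 -5.5 21.9]
```

View pics/w5.png

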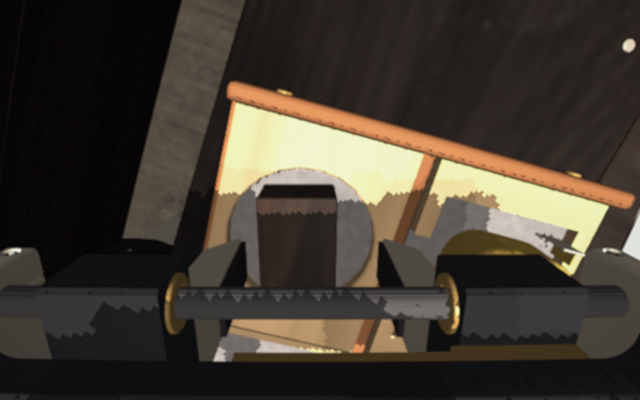

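The block sits square to the fingers, with its middle at column 297 against about 313 between the fingers. The 5 mm shift agrees with the measurement.

```bash
python3 -m handwheel '[{"claw":64,"dx":0,"dy":-5,"dz":0,"rx":0,"ry":0,"rz":0},{"claw":64,"dx":0,"dy":0,"dz":14,"rx":0,"ry":0,"rz":0},{"claw":64,"dx":0,"dy":0,"dz":7,"rx":0,"ry":0,"rz":0},{"claw":64,"dx":0,"dy":0,"dz":0,"rx":0,"ry":0,"rz":0},{"claw":30,"dx":0,"dy":0,"dz":0,"rx":0,"ry":0,"rz":0},{"claw":30,"dx":0,"dy":0,"dz":0,"rx":0,"ry":0,"rz":0},{"claw":30,"dx":0,"dy":0,"dz":0,"rx":0,"ry":0,"rz":0},{"claw":30,"dx":0,"dy":0,"dz":0,"rx":0,"ry":0,"rz":0},{"claw":30,"dx":0,"dy":0,"dz":-30,"rx":0,"ry":0,"rz":0},{"claw":30,"dx":0,"dy":0,"dz":-30,"rx":0,"ry":0,"rz":0}]'; python3 -c "
from h import *
print(bot.get_obs()['tool_pos'],go([418,371,80]))"
```

```text
time: 8.85
tool_pos: [534.9, 416.7, 75.6]
tcp_rot: [-3.141, 0.003, 0.628]
contact_force: [0.6, -0.4, 0.1]
grip_width: 37.8
[534.89556961 416.74693154  75.5507681 ] [-121.5  -31.6   -4.1]
```

```bash
python3 -m handwheel '[{"claw":30,"dx":-40,"dy":-10,"dz":0,"rx":0,"ry":0,"rz":0},{"claw":30,"dx":-41,"dy":-11,"dz":0,"rx":0,"ry":0,"rz":0},{"claw":30,"dx":-40,"dy":-10,"dz":0,"rx":0,"ry":0,"rz":0},{"claw":30,"dx":0,"dy":0,"dz":0,"rx":0,"ry":0,"rz":0.14},{"claw":30,"dx":0,"dy":0,"dz":0,"rx":0,"ry":0,"rz":0.13},{"claw":30,"dx":0,"dy":0,"dz":30,"rx":0,"ry":0,"rz":0},{"claw":30,"dx":0,"dy":0,"dz":0,"rx":0,"ry":0,"rz":0},{"claw":30,"dx":0,"dy":0,"dz":0,"rx":0,"ry":0,"rz":0}]'; python3 -c "
from h import *
print(bot.get_obs()['tool_pos'],go([418,371,15]))"
```

```text
time: 9.65
tool_pos: [419.2, 371.1, 46.0]
tcp_rot: [3.141, 0.001, 0.358]
contact_force: [0.4, 0.5, -0.8]
grip_width: 38.0
[419.15717294 371.07781722  45.96010617] [-1.1 -0.3 31. ]
```

```bash
python3 -m handwheel '[{"claw":30,"dx":0,"dy":0,"dz":20,"rx":0,"ry":0,"rz":0},{"claw":30,"dx":0,"dy":0,"dz":9,"rx":0,"ry":0,"rz":0},{"claw":30,"dx":0,"dy":0,"dz":1,"rx":0,"ry":0,"rz":0},{"claw":64,"dx":0,"dy":0,"dz":0,"rx":0,"ry":0,"rz":0},{"claw":64,"dx":0,"dy":0,"dz":0,"rx":0,"ry":0,"rz":0},{"claw":64,"dx":0,"dy":0,"dz":0,"rx":0,"ry":0,"rz":0},{"claw":64,"dx":0,"dy":0,"dz":-30,"rx":0,"ry":0,"rz":0},{"claw":91,"dx":0,"dy":0,"dz":-45,"rx":0,"ry":0,"rz":0},{"claw":91,"dx":0,"dy":30,"dz":-20,"rx":0,"ry":0,"rz":0},{"claw":91,"dx":0,"dy":0,"dz":0,"rx":0,"ry":0,"rz":0}]'; python3 - <<'E'
from h import *
print(bot.get_obs()['tool_pos'],go([454,273.5,15]))
save('w6',cam('wrist'))
E
```

```text
time: 10.65
tool_pos: [432.5, 342.4, 114.8]
tcp_rot: [-3.141, -0.007, 0.356]
contact_force: [0.0, 0.0, -0.4]
grip_width: 83.4
[432.4621282  342.41383439 114.76441192] [-4.5 72.1 99.7]
```

View pics/w6.png

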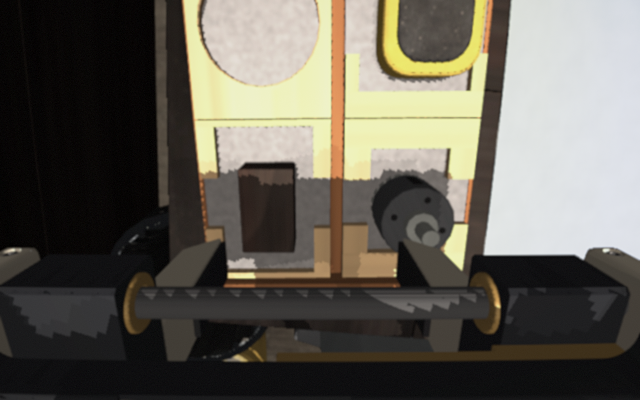

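The tapping block is parked in the long pocket at (268,210), the tape is in the far-right pocket around (435,35), and the round pocket at (260,35) is free. The saw's arbor is near (430,236).

```bash
python3 -c "
from h import *
print(pt('wrist',(431,237),74),pt('wrist',(424,228),58),proj('wrist',[454,273.5,74]))
"; python3 -m handwheel '[{"claw":91,"dx":-2,"dy":36,"dz":-15,"rx":0,"ry":0,"rz":0},{"claw":91,"dx":-2,"dy":36,"dz":-10,"rx":0,"ry":0,"rz":0},{"claw":91,"dx":0,"dy":0,"dz":20,"rx":0,"ry":0,"rz":0},{"claw":91,"dx":0,"dy":0,"dz":35,"rx":0,"ry":0,"rz":0},{"claw":91,"dx":0,"dy":0,"dz":25,"rx":0,"ry":0,"rz":0},{"claw":91,"dx":0,"dy":0,"dz":0,"rx":0,"ry":0,"rz":0},{"claw":91,"dx":0,"dy":0,"dz":0,"rx":0,"ry":0,"rz":0}]';python3 -c "
from h import *
print(go([454,273.5,17]))"
```

```text
[452.2 270.6  74. ] [452.2 269.9  58. ] (np.float64(427.9966056222687), np.float64(232.86832167766147))
time: 11.4
tool_pos: [450.9, 274.6, 55.6]
tcp_rot: [3.142, 0.002, 0.358]
contact_force: [-0.2, -0.3, -0.7]
grip_width: 91.2
[ 2.6  2.1 38.6]
```

```bash
python3 -m handwheel '[{"claw":91,"dx":1.5,"dy":3,"dz":20,"rx":0,"ry":0,"rz":0},{"claw":91,"dx":0,"dy":0,"dz":12,"rx":0,"ry":0,"rz":0},{"claw":91,"dx":0,"dy":0,"dz":6,"rx":0,"ry":0,"rz":0},{"claw":91,"dx":0,"dy":0,"dz":0,"rx":0,"ry":0,"rz":0},{"claw":56,"dx":0,"dy":0,"dz":0,"rx":0,"ry":0,"rz":0},{"claw":42,"dx":0,"dy":0,"dz":0,"rx":0,"ry":0,"rz":0},{"claw":42,"dx":0,"dy":0,"dz":0,"rx":0,"ry":0,"rz":0},{"claw":42,"dx":0,"dy":0,"dz":0,"rx":0,"ry":0,"rz":0},{"claw":42,"dx":0,"dy":0,"dz":0,"rx":0,"ry":0,"rz":0},{"claw":42,"dx":0,"dy":0,"dz":0,"rx":0,"ry":0,"rz":0}]'
```

```text
time: 12.4
tool_pos: [453.9, 272.3, 18.2]
tcp_rot: [-3.141, -0.0, 0.358]
contact_force: [-0.3, 0.8, 1.5]
grip_width: 49.7
```

```bash
python3 -m handwheel '[{"claw":42,"dx":0,"dy":0,"dz":-20,"rx":0,"ry":0,"rz":0},{"claw":42,"dx":0,"dy":0,"dz":-25,"rx":0,"ry":0,"rz":0},{"claw":42,"dx":5,"dy":-5,"dz":-15,"rx":0,"ry":0,"rz":0},{"claw":42,"dx":24,"dy":-20,"dz":0,"rx":0,"ry":0,"rz":0},{"claw":42,"dx":30,"dy":-25,"dz":0,"rx":0,"ry":0,"rz":0},{"claw":42,"dx":30,"dy":-25,"dz":0,"rx":0,"ry":0,"rz":0},{"claw":42,"dx":26,"dy":-20,"dz":0,"rx":0,"ry":0,"rz":0},{"claw":42,"dx":14,"dy":-11,"dz":0,"rx":0,"ry":0,"rz":0},{"claw":42,"dx":0,"dy":0,"dz":0,"rx":0,"ry":0,"rz":0},{"claw":42,"dx":0,"dy":0,"dz":0,"rx":0,"ry":0,"rz":0}]';python3 -c "
from h import *
print(go([537,416,18.2]))"
```

```text
time: 13.4
tool_pos: [536.8, 416.0, 77.0]
tcp_rot: [3.141, 0.002, 0.358]
contact_force: [0.3, -0.1, -1.4]
grip_width: 49.2
[ 0.3 -0.  58.8]
```

```bash
python3 -m handwheel '[{"claw":42,"dx":0,"dy":0,"dz":25,"rx":0,"ry":0,"rz":0},{"claw":42,"dx":0,"dy":0,"dz":20,"rx":0,"ry":0,"rz":0},{"claw":42,"dx":0,"dy":0,"dz":9,"rx":0,"ry":0,"rz":0},{"claw":42,"dx":0,"dy":0,"dz":3,"rx":0,"ry":0,"rz":0},{"claw":42,"dx":0,"dy":0,"dz":0,"rx":0,"ry":0,"rz":0},{"claw":42,"dx":0,"dy":0,"dz":0,"rx":0,"ry":0,"rz":0}]';python3 -c "
from h import *
print(go([537,416,18.2]))"
```

```text
time: 14.0
tool_pos: [538.2, 416.7, 22.3]
tcp_rot: [-3.141, -0.002, 0.358]
contact_force: [-0.6, 0.8, -1.9]
grip_width: 49.1
[-1.4  0.2  4.1]
```

```bash
python3 -m handwheel '[{"claw":42,"dx":0,"dy":0,"dz":3,"rx":0,"ry":0,"rz":0},{"claw":42,"dx":0,"dy":0,"dz":1,"rx":0,"ry":0,"rz":0},{"claw":42,"dx":0,"dy":0,"dz":0.5,"rx":0,"ry":0,"rz":0},{"claw":42,"dx":0,"dy":0,"dz":0,"rx":0,"ry":0,"rz":0},{"claw":42,"dx":0,"dy":0,"dz":0,"rx":0,"ry":0,"rz":0}]'
```

```text
time: 14.5
tool_pos: [538.1, 416.8, 18.3]
tcp_rot: [-3.141, -0.002, 0.358]
contact_force: [-1.9, -1.2, 6.5]
grip_width: 49.4
```

Contact is at the expected height (18.3 mm, 6.5 N), so I release, rise and go over to the parked tapping block.

```bash
python3 -m handwheel '[{"claw":72,"dx":0,"dy":0,"dz":0,"rx":0,"ry":0,"rz":0},{"claw":72,"dx":0,"dy":0,"dz":0,"rx":0,"ry":0,"rz":0},{"claw":72,"dx":0,"dy":0,"dz":0,"rx":0,"ry":0,"rz":0},{"claw":72,"dx":0,"dy":0,"dz":-25,"rx":0,"ry":0,"rz":0},{"claw":72,"dx":0,"dy":0,"dz":-45,"rx":0,"ry":0,"rz":0},{"claw":64,"dx":-30,"dy":0,"dz":-20,"rx":0,"ry":0,"rz":0},{"claw":64,"dx":-45,"dy":1,"dz":0,"rx":0,"ry":0,"rz":0},{"claw":64,"dx":-38,"dy":1,"dz":10,"rx":0,"ry":0,"rz":0},{"claw":64,"dx":-14,"dy":0,"dz":20,"rx":0,"ry":0,"rz":0},{"claw":64,"dx":0,"dy":0,"dz":0,"rx":0,"ry":0,"rz":0}]';python3 - <<'E'
from h import *
save('w7',cam('wrist'))
print(go([418.5,371,15]))
E
```

```text
time: 15.5
tool_pos: [416.2, 368.8, 74.9]
tcp_rot: [3.14, 0.006, 0.359]
contact_force: [-0.0, -0.7, -0.2]
grip_width: 64.0
[ 0.4 -1.1 61.2]
```

View pics/w7.png

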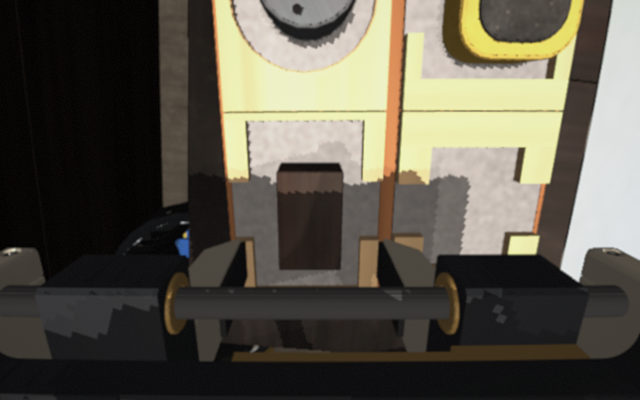

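The saw stands inside the round pocket (305,10) and the tapping block lies square between the fingers at (310,215).

```bash
python3 -m handwheel '[{"claw":64,"dx":1,"dy":-1,"dz":35,"rx":0,"ry":0,"rz":0},{"claw":64,"dx":0,"dy":0,"dz":20,"rx":0,"ry":0,"rz":0},{"claw":64,"dx":0,"dy":0,"dz":4.5,"rx":0,"ry":0,"rz":0},{"claw":64,"dx":0,"dy":0,"dz":0,"rx":0,"ry":0,"rz":0},{"claw":30,"dx":0,"dy":0,"dz":0,"rx":0,"ry":0,"rz":0},{"claw":30,"dx":0,"dy":0,"dz":0,"rx":0,"ry":0,"rz":0},{"claw":30,"dx":0,"dy":0,"dz":0,"rx":0,"ry":0,"rz":0},{"claw":30,"dx":0,"dy":0,"dz":0,"rx":0,"ry":0,"rz":0}]';python3 -c "
from h import *
print(go([455.5,271.5,16]))"
```

```text
time: 16.35
tool_pos: [420.3, 371.7, 17.7]
tcp_rot: [-3.141, -0.001, 0.358]
contact_force: [-0.2, -0.2, 2.1]
grip_width: 37.7
[ -2.1 106.2   1.7]
```

```bash
python3 -m handwheel '[{"claw":30,"dx":0,"dy":0,"dz":-25,"rx":0,"ry":0,"rz":0},{"claw":30,"dx":0,"dy":15,"dz":-20,"rx":0,"ry":0,"rz":0},{"claw":30,"dx":-1,"dy":35,"dz":0,"rx":0,"ry":0,"rz":0},{"claw":30,"dx":-1,"dy":35,"dz":0,"rx":0,"ry":0,"rz":0},{"claw":30,"dx":0,"dy":21,"dz":0,"rx":0,"ry":0,"rz":0},{"claw":30,"dx":0,"dy":0,"dz":20,"rx":0,"ry":0,"rz":0},{"claw":30,"dx":0,"dy":0,"dz":15,"rx":0,"ry":0,"rz":0},{"claw":30,"dx":0,"dy":0,"dz":0,"rx":0,"ry":0,"rz":0},{"claw":30,"dx":0,"dy":0,"dz":0,"rx":0,"ry":0,"rz":0}]';python3 -c "
from h import *
print(go([455.5,271.5,17.7]))"
```

```text
time: 17.25
tool_pos: [455.2, 271.6, 27.3]
tcp_rot: [3.142, 0.0, 0.358]
contact_force: [1.0, -1.0, 0.1]
grip_width: 37.6
[0.3 0.2 9.6]
```

```bash
python3 -m handwheel '[{"claw":30,"dx":0,"dy":0,"dz":6,"rx":0,"ry":0,"rz":0},{"claw":30,"dx":0,"dy":0,"dz":4,"rx":0,"ry":0,"rz":0},{"claw":30,"dx":0,"dy":0,"dz":0,"rx":0,"ry":0,"rz":0},{"claw":64,"dx":0,"dy":0,"dz":0,"rx":0,"ry":0,"rz":0},{"claw":64,"dx":0,"dy":0,"dz":0,"rx":0,"ry":0,"rz":0},{"claw":64,"dx":0,"dy":0,"dz":0,"rx":0,"ry":0,"rz":0},{"claw":64,"dx":0,"dy":0,"dz":-25,"rx":0,"ry":0,"rz":0},{"claw":64,"dx":0,"dy":0,"dz":-45,"rx":0,"ry":0,"rz":0},{"claw":80,"dx":0,"dy":10,"dz":-45,"rx":0,"ry":0,"rz":0},{"claw":80,"dx":-8,"dy":25,"dz":-20,"rx":0,"ry":0,"rz":0}]'
python3 -m handwheel '[{"claw":85,"dx":-16,"dy":45,"dz":0,"rx":0,"ry":0,"rz":0},{"claw":85,"dx":-16,"dy":45,"dz":0,"rx":0,"ry":0,"rz":0},{"claw":85,"dx":-16,"dy":45,"dz":0,"rx":0,"ry":0,"rz":0},{"claw":85,"dx":-16,"dy":45,"dz":0,"rx":0,"ry":0,"rz":0},{"claw":85,"dx":-16,"dy":45,"dz":0,"rx":0,"ry":0,"rz":0},{"claw":85,"dx":-16,"dy":45,"dz":0,"rx":0,"ry":0,"rz":0},{"claw":85,"dx":-16,"dy":45,"dz":0,"rx":0,"ry":0,"rz":0},{"claw":85,"dx":-16,"dy":45,"dz":0,"rx":0,"ry":0,"rz":0.03},{"claw":85,"dx":-16,"dy":45,"dz":0,"rx":0,"ry":0,"rz":0.03},{"claw":85,"dx":0,"dy":0,"dz":0,"rx":0,"ry":0,"rz":0}]';python3 -c "
from h import *
print(go([468.5,-237.6,60]))"
```

```text
time: 18.25
tool_pos: [461.8, 237.4, 156.0]
tcp_rot: [-3.141, -0.007, 0.36]
contact_force: [0.8, -0.3, -0.0]
grip_width: 75.9
time: 19.25
tool_pos: [465.4, -199.2, 152.0]
tcp_rot: [3.139, -0.0, 0.291]
contact_force: [0.6, 1.8, 0.4]
grip_width: 84.9
[-8.1 37.4 92.1]
```

```bash
python3 -m handwheel '[{"claw":85,"dx":-8,"dy":35,"dz":30,"rx":0,"ry":0,"rz":0},{"claw":85,"dx":0,"dy":2,"dz":45,"rx":0,"ry":0,"rz":0},{"claw":85,"dx":0,"dy":0,"dz":25,"rx":0,"ry":0,"rz":0},{"claw":85,"dx":0,"dy":0,"dz":0,"rx":0,"ry":0,"rz":0},{"claw":85,"dx":0,"dy":0,"dz":0,"rx":0,"ry":0,"rz":0}]';python3 - <<'E'
from h import *
save('w8',cam('wrist'))
print(go([468.5,-237.6,9]))
E
```

```text
time: 19.75
tool_pos: [468.9, -231.1, 52.5]
tcp_rot: [-3.141, 0.0, 0.298]
contact_force: [-0.2, 0.5, 0.1]
grip_width: 85.0
[-2.8  5.4 44.4]
```

View pics/w8.png

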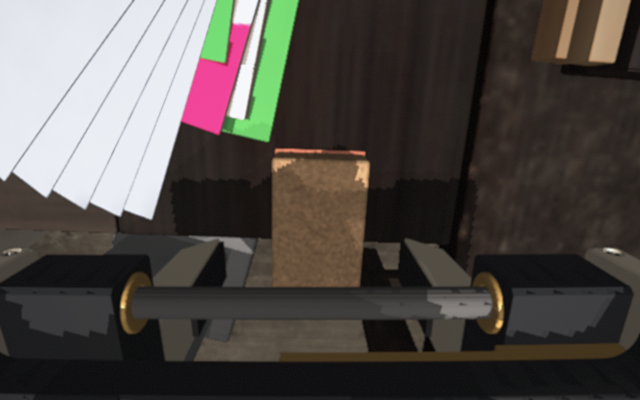

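The cork block is square and central between the fingers (columns 272–368), so I descend and grip it.

```bash
python3 -m handwheel '[{"claw":85,"dx":-2,"dy":3,"dz":25,"rx":0,"ry":0,"rz":0},{"claw":85,"dx":0,"dy":0,"dz":14,"rx":0,"ry":0,"rz":0},{"claw":85,"dx":0,"dy":0,"dz":4,"rx":0,"ry":0,"rz":0},{"claw":85,"dx":0,"dy":0,"dz":0,"rx":0,"ry":0,"rz":0},{"claw":45,"dx":0,"dy":0,"dz":0,"rx":0,"ry":0,"rz":0},{"claw":45,"dx":0,"dy":0,"dz":0,"rx":0,"ry":0,"rz":0},{"claw":45,"dx":0,"dy":0,"dz":0,"rx":0,"ry":0,"rz":0},{"claw":45,"dx":0,"dy":0,"dz":0,"rx":0,"ry":0,"rz":0},{"claw":45,"dx":0,"dy":0,"dz":0,"rx":0,"ry":0,"rz":0}]'
```

```text
time: 20.7
tool_pos: [467.7, -235.1, 9.4]
tcp_rot: [3.141, -0.0, 0.298]
contact_force: [-0.6, 0.2, 1.9]
grip_width: 53.0
```

```bash
python3 -m handwheel '[{"claw":45,"dx":0,"dy":0,"dz":-20,"rx":0,"ry":0,"rz":0},{"claw":45,"dx":0,"dy":0,"dz":-40,"rx":0,"ry":0,"rz":0},{"claw":45,"dx":0,"dy":0,"dz":-40,"rx":0,"ry":0,"rz":0},{"claw":45,"dx":5,"dy":-20,"dz":-30,"rx":0,"ry":0,"rz":0},{"claw":45,"dx":10,"dy":-40,"dz":0,"rx":0,"ry":0,"rz":0},{"claw":45,"dx":10,"dy":-45,"dz":0,"rx":0,"ry":0,"rz":0},{"claw":45,"dx":10,"dy":-45,"dz":0,"rx":0,"ry":0,"rz":0},{"claw":45,"dx":10,"dy":-45,"dz":0,"rx":0,"ry":0,"rz":0},{"claw":45,"dx":10,"dy":-45,"dz":0,"rx":0,"ry":0,"rz":0},{"claw":45,"dx":10,"dy":-45,"dz":0,"rx":0,"ry":0,"rz":0}]'
python3 -m handwheel '[{"claw":45,"dx":10,"dy":-45,"dz":0,"rx":0,"ry":0,"rz":0},{"claw":45,"dx":10,"dy":-45,"dz":0,"rx":0,"ry":0,"rz":0},{"claw":45,"dx":10,"dy":-45,"dz":0,"rx":0,"ry":0,"rz":0},{"claw":45,"dx":10,"dy":-45,"dz":0,"rx":0,"ry":0,"rz":0},{"claw":45,"dx":10,"dy":-45,"dz":0,"rx":0,"ry":0,"rz":0},{"claw":45,"dx":10,"dy":-40,"dz":0,"rx":0,"ry":0,"rz":0},{"claw":45,"dx":5,"dy":-25,"dz":0,"rx":0,"ry":0,"rz":0},{"claw":45,"dx":0,"dy":-15,"dz":0,"rx":0,"ry":0,"rz":-0.06},{"claw":45,"dx":0,"dy":0,"dz":0,"rx":0,"ry":0,"rz":0},{"claw":45,"dx":0,"dy":0,"dz":0,"rx":0,"ry":0,"rz":0}]'; python3 - <<'E'
from h import *
print(go([418,371,13.4]))
E
```

```text
time: 21.7
tool_pos: [445.6, 58.2, 139.1]
tcp_rot: [3.141, -0.0, 0.297]
contact_force: [1.3, -0.5, -0.0]
grip_width: 53.0
time: 22.7
tool_pos: [418.6, 366.7, 138.7]
tcp_rot: [3.141, 0.001, 0.357]
contact_force: [0.8, -0.1, 0.1]
grip_width: 52.9
[  1.1  -4.4 125.3]
```

```bash
python3 -m handwheel '[{"claw":45,"dx":1,"dy":-4.5,"dz":25,"rx":0,"ry":0,"rz":0},{"claw":45,"dx":0,"dy":0,"dz":45,"rx":0,"ry":0,"rz":0},{"claw":45,"dx":0,"dy":0,"dz":25,"rx":0,"ry":0,"rz":0},{"claw":45,"dx":0,"dy":0,"dz":0,"rx":0,"ry":0,"rz":0},{"claw":45,"dx":0,"dy":0,"dz":0,"rx":0,"ry":0,"rz":0}]'; python3 - <<'E'
from h import *
print(go([418,371,13.4])); save('w9',cam('wrist'))
E
```

```text
time: 23.2
tool_pos: [418.8, 371.0, 44.6]
tcp_rot: [3.141, 0.0, 0.356]
contact_force: [-0.4, -0.1, -0.0]
grip_width: 53.0
[-0.7 -0.3 31.2]
```

View pics/w9.png

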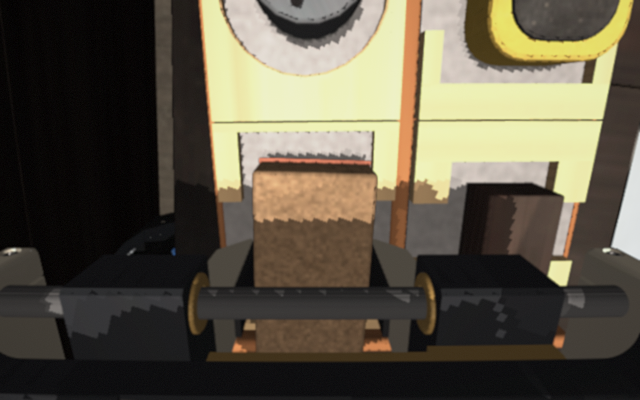

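The block is held square over the long pocket, with its far sole edge at row 160. I check how its far end falls against the pocket before lowering.

```bash
python3 - <<'E'
from h import *
a=.358;u=np.array([np.cos(a),np.sin(a)]);v=np.array([np.sin(a),-np.cos(a)]);c=np.array([418.8,371])
for n,p,z in [('soleL',(259,159),35),('soleR',(370,163),35),('pkFL',(241,133),12),('pkFR',(373,133),12)]:
    d=pt('wrist',p,z)[:2]-c;print(n,(d@u).round(1),(d@v).round(1))
E
```

```text
soleL 46.9 -23.7
soleR 44.7 29.7
pkFL 56.8 -36.1
pkFR 56.6 34.5
```

```bash
python3 -m handwheel '[{"claw":45,"dx":1,"dy":-1,"dz":20,"rx":0,"ry":0,"rz":0},{"claw":45,"dx":0,"dy":0,"dz":6,"rx":0,"ry":0,"rz":0},{"claw":45,"dx":0,"dy":0,"dz":3.5,"rx":0,"ry":0,"rz":0},{"claw":45,"dx":0,"dy":0,"dz":0,"rx":0,"ry":0,"rz":0},{"claw":45,"dx":0,"dy":0,"dz":0,"rx":0,"ry":0,"rz":0}]'
```

```text
time: 23.75
tool_pos: [419.7, 373.2, 18.5]
tcp_rot: [-3.141, -0.003, 0.357]
contact_force: [-5.3, -5.7, 19.6]
grip_width: 52.9
```

There is contact at z 18.5, about 5 mm early, with 20 N. Before going on I look at where it touches, with the wrist and scene views in one picture.

```bash
python3 - <<'E'
from h import *
o=bot.get_obs();print(o['tool_pos'],o['contact_force'],o['moment'])
w=cam('wrist');s=cam('scene')
a=w[60:360,180:620]; b=s[220:360,180:330]
c=np.zeros((600,800,3),np.uint8)
c[:300,:440]=a; b=cv2.resize(b,None,fx=2.4,fy=2.4,interpolation=cv2.INTER_CUBIC); c[:b.shape[0],440:440+b.shape[1]]=b
t=cam('top')[180:290,155:275]; t=cv2.resize(t,None,fx=2.5,fy=2.5,interpolation=cv2.INTER_CUBIC); c[310:310+t.shape[0],:t.shape[1]]=t
save('c10',c)
E
```

```text
[419.65659748 373.18221567  18.530469  ] [-5.3003162  -5.71805429 19.59310478] [-0.95286798  0.88837515 -0.31950961]
```

View pics/c10.png

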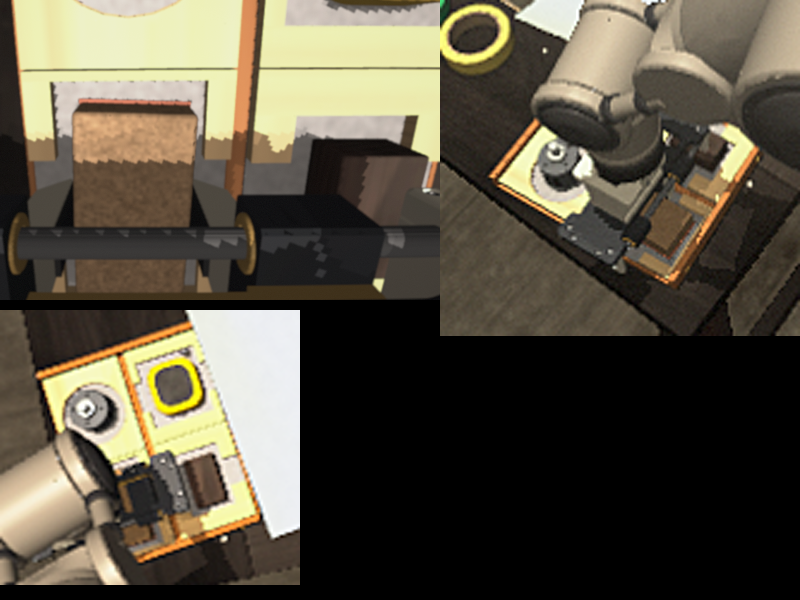

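The picture shows a clear gap at the far end (sole row 102 against wall row 82) and even gaps at the sides. The moment puts the contact about 56 mm behind the TCP on the right, so the near-right corner is riding on the near rim. I back up and shift forward.

```bash
python3 - <<'E'
from h import *
a=.358;u=np.array([np.cos(a),np.sin(a)]);v=np.array([np.sin(a),-np.cos(a)]);c=np.array([419.7,373.2])
for n,p,z in [('soleL',(259,162),9),('soleR',(371,163),9),('pkFL',(234,142),12),('pkFR',(387,142),12)]:
    d=pt('wrist',p,z)[:2]-c;print(n,(d@u).round(1),(d@v).round(1))
E
python3 -m handwheel '[{"claw":45,"dx":0,"dy":0,"dz":-8,"rx":0,"ry":0,"rz":0},{"claw":45,"dx":0,"dy":0,"dz":0,"rx":0,"ry":0,"rz":0},{"claw":45,"dx":0,"dy":0,"dz":0,"rx":0,"ry":0,"rz":0}]'; python3 -c "
from h import *
o=bot.get_obs();print(o['contact_force'],o['moment'])"
```

```text
soleL 45.4 -23.8
soleR 44.8 30.1
pkFL 55.4 -34.6
pkFR 55.2 36.7
time: 24.2
tool_pos: [419.2, 373.2, 23.3]
tcp_rot: [-3.141, -0.001, 0.358]
contact_force: [-0.3, 0.4, 0.0]
grip_width: 52.8
[-0.31543031  0.37605264  0.04947764] [ 0.05126144 -0.01710525 -0.00528216]
```

The far gap is 10 mm and the side gaps are 11 and 7 mm, so every visible wall is clear. I centre it 2 mm left and forward and try again gently.

```bash
python3 -m handwheel '[{"claw":45,"dx":2,"dy":-2,"dz":2,"rx":0,"ry":0,"rz":0},{"claw":45,"dx":0,"dy":0,"dz":2,"rx":0,"ry":0,"rz":0},{"claw":45,"dx":0,"dy":0,"dz":0,"rx":0,"ry":0,"rz":0},{"claw":45,"dx":0,"dy":0,"dz":0,"rx":0,"ry":0,"rz":0}]'; python3 -c "
from h import *
o=bot.get_obs();print(o['contact_force'],o['moment'])"
python3 -m handwheel '[{"claw":45,"dx":0,"dy":0,"dz":1.5,"rx":0,"ry":0,"rz":0},{"claw":45,"dx":0,"dy":0,"dz":0,"rx":0,"ry":0,"rz":0},{"claw":45,"dx":0,"dy":0,"dz":0,"rx":0,"ry":0,"rz":0}]'; python3 -c "
from h import *
o=bot.get_obs();print(o['contact_force'],o['moment'])"
```

```text
time: 24.6
tool_pos: [420.1, 375.9, 18.6]
tcp_rot: [-3.141, -0.001, 0.358]
contact_force: [-1.3, 0.8, 4.1]
grip_width: 52.6
[-1.28055722  0.82484903  4.14981614] [0.07666052 0.04258098 0.05286841]
time: 24.9
tool_pos: [420.1, 375.9, 18.5]
tcp_rot: [-3.141, -0.001, 0.358]
contact_force: [-5.1, -2.0, 16.0]
grip_width: 52.8
[-5.06757439 -2.01470467 16.01615398] [-0.39769438  0.65742362  0.00842216]
```

The stop is rigid at 18.5 mm wherever the block is shifted, and the gaps are visible all round. The block has most likely slipped down in the grip and is already on the floor. I ease off, release, rise and check.

```bash
python3 -m handwheel '[{"claw":45,"dx":0,"dy":0,"dz":-2.5,"rx":0,"ry":0,"rz":0},{"claw":72,"dx":0,"dy":0,"dz":0,"rx":0,"ry":0,"rz":0},{"claw":72,"dx":0,"dy":0,"dz":0,"rx":0,"ry":0,"rz":0},{"claw":72,"dx":0,"dy":0,"dz":0,"rx":0,"ry":0,"rz":0},{"claw":72,"dx":0,"dy":0,"dz":-20,"rx":0,"ry":0,"rz":0},{"claw":72,"dx":0,"dy":0,"dz":-45,"rx":0,"ry":0,"rz":0},{"claw":72,"dx":0,"dy":0,"dz":-45,"rx":0,"ry":0,"rz":0},{"claw":72,"dx":0,"dy":15,"dz":-45,"rx":0,"ry":0,"rz":0},{"claw":72,"dx":-10,"dy":20,"dz":-45,"rx":0,"ry":0,"rz":0},{"claw":72,"dx":-10,"dy":15,"dz":-30,"rx":0,"ry":0,"rz":0}]'
python3 -m handwheel '[{"claw":72,"dx":0,"dy":0,"dz":0,"rx":0,"ry":0,"rz":0},{"claw":72,"dx":0,"dy":0,"dz":0,"rx":0,"ry":0,"rz":0},{"claw":72,"dx":0,"dy":0,"dz":0,"rx":0,"ry":0,"rz":0}]'
python3 - <<'E'
from h import *
w=cam('wrist'); t=cam('top'); save('w11',w)
print(np.argwhere(np.all(w[:250]>0,2)).shape)
a=cv2.resize(w[0:260,180:480],None,fx=1.7,fy=1.7,interpolation=cv2.INTER_CUBIC)
b=cv2.resize(cam('scene')[230:345,195:325],None,fx=2.2,fy=2.2,interpolation=cv2.INTER_CUBIC)
t=cv2.resize(t[180:290,155:275],None,fx=2.3,fy=2.3,interpolation=cv2.INTER_CUBIC)
c=np.zeros((540,800,3),np.uint8);c[:442,:510]=a;c[:b.shape[0],512:512+b.shape[1]]=b;c[260:260+t.shape[0],512:512+t.shape[1]]=t
save('c12',c)
E
```

```text
time: 25.9
tool_pos: [419.3, 321.3, 252.3]
tcp_rot: [-3.141, -0.003, 0.358]
contact_force: [0.5, 0.0, 0.6]
grip_width: 72.1
time: 26.2
tool_pos: [418.2, 321.8, 247.7]
tcp_rot: [3.141, 0.003, 0.358]
contact_force: [0.1, 0.0, -0.2]
grip_width: 72.1
(159682, 2)
```

View pics/c12.png

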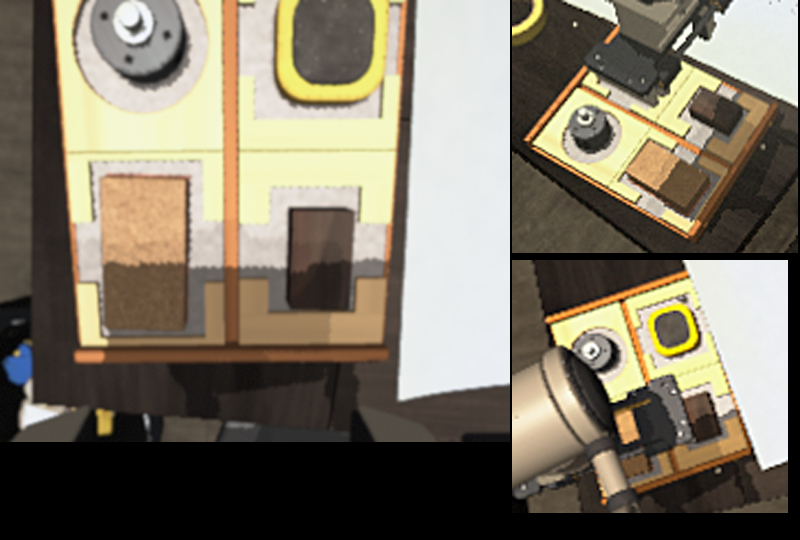

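All four things sit in their pockets: saw (130,40), tape (332,40), sanding block (145,250), tapping block (320,260). Numeric check of the fits:

```bash
python3 - <<'E'
from h import *
a=.358;u=np.array([np.cos(a),np.sin(a)]);v=np.array([np.sin(a),-np.cos(a)])
q=lambda p,z:pt('wrist',(p[0]/1.7+180,p[1]/1.7),z)[:2]
def b(n,c,L):
    print(n,[(round(float((q(p,z)-c)@u),1),round(float((q(p,z)-c)@v),1)) for p,z in L])
b('sand top',np.array([418,371]),[((102,177),30),((187,177),30),((185,330),30),((103,330),30)])
b('sand pocket',np.array([418,371]),[((92,163),12),((203,161),12),((206,335),12),((100,337),12)])
b('tapping',np.array([455.5,271]),[((289,208),32),((354,208),32),((352,311),32),((290,309),32)])
b('tape L,R,near',np.array([574,316]),[((275,40),36),((388,40),36),((332,103),36)])
b('meas pocket L,R rim,near',np.array([574,316]),[((253,110),12),((383,110),12),((320,120),12)])
b('saw cup L,R,near',np.array([537.6,417]),[((91,35),48),((187,35),48),((138,82),48)])
b('round pocket L,R,near',np.array([537.6,417]),[((76,35),12),((210,35),12),((142,112),12)])
E
```

```text
sand top [(49.0, -25.7), (48.7, 25.8), (-47.4, 22.6), (-47.3, -30.7)]
sand pocket [(57.0, -35.0), (57.9, 35.0), (-56.2, 35.7), (-57.5, -36.8)]
tapping [(30.3, -19.1), (30.3, 20.6), (-34.5, 23.3), (-33.1, -16.5)]
tape L,R,near [(-3.2, -29.3), (-3.0, 34.3), (-36.5, 4.3)]
meas pocket L,R rim,near [(-38.7, -40.1), (-38.6, 40.1), (-44.5, 1.4)]
saw cup L,R,near [(-3.8, -22.8), (-4.0, 29.3), (-27.7, 1.8)]
round pocket L,R,near [(2.7, -38.9), (2.3, 41.1), (-41.0, -1.1)]
```

```bash
python3 -c "
from plant import bot
bot.close_job();o=bot.get_obs();print(o['time'],o['contact_force'])"
```

```text
the job is handed in; nothing more can be done
the job is handed in; nothing more can be done
```

The job is handed in at about 26 s of the 125 s. All four things are in their own pockets, and the arm was clear of everything.

**What I did, in order:**
1. Moved the tape measure to the nearly square pocket.
2. Parked the tapping block in the empty sanding pocket.
3. Moved the hole saw to the round pocket, upright all the way.
4. Moved the tapping block to its own pocket.
5. Moved the sanding block from the bench to the long pocket.

I never went near the pale offcut, though I took no last picture of it.

**Last checks, from the final wrist picture:**
- **Position:** each outline I measured lies inside its pocket, at least about 5 mm from the walls. I could not see the far edges of the tape and the hole saw in that view.
- **Sanding block:** its top measures about 96 x 52 mm at the height expected if it rests on the floor, so it is flat. It is turned about 2° in the pocket.

**What disagreed:** when I lowered the sanding block, it met a firm stop about 5 mm higher than I expected, with up to about 20 N on the wrist. It stopped at the same height after a small sideways shift. I took it to have slipped down in the grip and be on the floor already. The view after release fits that, but I did not confirm the cause.

I viewed 15 pictures, one over the budget of 14.

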